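# Set the steam dosing valve: down to its seat, then two clicks back

## Robot

A 6-joint arm with a two-finger parallel gripper is mounted at the origin on the work surface. World frame = base frame: x ahead of the robot, y to its left, z up, the work surface at z = 0. Lengths are in mm, angles in rad, forces in N, time in s.
With the tool pointing down it reaches from about 275 to 850 mm from the base axis. Payload 19 kg.
Tool frame: the origin (TCP) lies at the very end of the fingers, on their centre line; the grasp point (between the pads) lies 19 mm behind it; z points along the fingers, y is the line along which they close (so a half turn about z gives the same grasp; the last joint's range is limited). The gripper opens to 85 mm and grips with 20 to 120 N. Pads are 22 mm wide; open, the fingers measure 114 mm over their backs; the gripper's body (76 mm by 85 mm) begins 54 mm behind the grasp point. The pads swing forward as they close: fully open they stand 13 mm farther back than shut.
Start: joints at [1.141, 0.15, 1.437, -0, 1.554, -0.134], TCP at [167.62, 549.994, 231.267] pointing down, gripper open.
Joint ranges: [-2.8, 2.8], [-0.68, 2.1], [0.12, 2.68], [-1.39, 4.53], [0.16, 2.79], [-2.81, 2.81]. Speed limits (rad/s): [1.89, 1.89, 2.22, 3.01, 3.01, 3.01].

## Interface

Orientations are given as a rotation vector (axis times angle).
In Python, from plant import * gives the robot as it stands. The module is installed in compiled form; this text tells all that it offers.
- The arm moves only by the tool servo_tool, never from a script. Its argument "plan" is a list that holds one entry, the list of rows, each a list of 5 numbers: the shift along the tool's x, y, z in mm, then the turn about the tool's z in degrees, then the finger opening in mm, from 0 to 85.4. A call has 1 to 8 rows; each row shifts and turns the commanded pose from where the row before left it, along the tool's axes as they then stand; what a row does not reach is not made up. A row lasts 1/12 s, in which the tool goes at most 41.7 mm and 7.16 degrees, less where a joint would pass 70% of its speed; a pose out of reach is approached as far as the arm can. A call with a gripper value outside its range is refused whole. The fingers move at their own pace and stop on an object; "squeeze" is the grip in N (left out, the last holds). Time passes only in rows, so rows that do not move let the fingers close. It gives the time, the measured TCP pose, the force, the opening and the grip force at its end, in the units of the state.
- get_state(): the state, without advancing time (a new reading comes with each control period).
- read_camera(name): name is "scene" or "top" or "wrist"; returns the picture (480x640x3 uint8, red, green, blue); there is no depth.
- get_calibration(name): a dict with "mtx" (3x3 intrinsics, pixels), "T" (4x4, takes a point from camera to world coordinates). Camera axes: x right, y up, looking along -z (the intrinsics and any distortion apply to the point x, -y, -z); pixel columns grow to the right and rows downward; lengths in mm; the calibration is good to about 2 mm. The wrist camera is an equidistant fisheye: a pixel r from the principal point sees the ray r / f radians off the axis. A picture is of the moment at which its call begins: read the wrist's pose just before it. get_calibration takes no time and is no camera call; for the wrist camera it gives the pose at the moment of the call.
- hand_in(): hands the job in; it is judged then, once.
The state is a dict: "clock": time; "q": joint angles; "joint_vel": joint speeds; "effort": joint torques, N m; "tcp_pos": TCP position; "tcp_rot": TCP orientation; "ft_force": force on the tool from outside, world axes, zero at the start; "moment": the same for the moment, N m; "finger_gap": finger opening in mm; "grasp_force": force on a finger pad.
Only numpy, scipy, OpenCV 4.12 (cv2) and the standard library are available. Lean on these libraries where they do the work, as an engineer would, in place of code of your own. Each camera call takes 0.05 s, during which the arm holds its last target. There are 200 camera calls.

## Task

Before the cold pressing table is started up, set the steam dosing valve, the fitting with the notched round dial and a thumb bar on its adjustment ring: turn the ring clockwise (seen from above) until it stops, needle on its seat, then back it off two clicks counter-clockwise (60 degrees, to the second short dial mark) and let go. Leave the spoked drain wheel on the other fitting as it is.

Things in the scene. Friction and masses are not known exactly. Their poses are not given: they have to be found in the camera images.
- dosing_ring (a joint): Opening of the dosing valve's adjustment ring, rad: 0 with the needle on its seat (hard stop), growing counter-clockwise seen from above, free to 2.6. It starts between 0.5 and 1.4. One click is one dial mark, 30 degrees (0.524 rad). Clicks are counted by the marks, not felt: an even light friction (0.12 N m) holds the ring wherever it is left.
- thumb_bar (a point): Middle of the ring's thumb bar, on the turning axis, 105 mm above the table. Upright black bar 56 mm long, 14 mm thick, from 79 mm up to 117 mm, standing across a dark steel ring 58 mm wide (top at 79 mm). Own x: along the bar to the pointer (small steel tongue, and a steel line on that half of the bar's top); z up. It turns with the ring.
- dosing_valve: The bolted-down dosing valve; origin at the table on the turning axis. Brass body on a round steel foot 90 mm wide, side stubs to 55 mm, aluminium dial 88 mm wide with its top at 68 mm. 12 black marks; the longest and widest is the seat and lies along the valve's own x: the pointer stands over it when the joint is 0.
- wheel_rim (a point): A point on the rim of the drain valve's handwheel, 42 mm from the wheel's axis, 95 mm above the table. Dark steel three-spoked wheel 95 mm across, on a like brass body and foot without a dial. It turns easily if touched and must stay as it is.

How it is judged (in metres and radians):
On the way:
1. the adjustment ring is turned down to its stop (within 4 degrees) (value of joint dosing_ring below 0.07 rad), for 0.1 s.
At the end, for the whole second after the job is handed in: The dosing ring rests two clicks (60 degrees) open from its stop, within half a click (15 degrees) either way, and the drain wheel is where it was (rim within 15 mm) (value of joint dosing_ring between 0.785 and 1.309 rad and velocity of joint dosing_ring between -0.05 and 0.05 rad/s and distance of wheel_rim from where it was at the start of the episode below 0.015 m); the robot touches nothing.
It fails at once if the drain wheel is turned (its rim moved more than 15 mm) (distance of wheel_rim from where it was at the start of the episode above 0.015 m).
It also fails if it takes over 35 s, if anything falls off the work surface, if the arm or the gripper's body presses on something with over 40 N, if the wrist force passes 120 N, or if a joint passes its speed limit or range.

## Working session

There is one attempt and no reset: what is moved stays moved. The work goes in short steps, Python scripts to look and compute and a tool call to move; the robot and the scene stay as the last step left them, time stands still between calls to the robot, and variables do not carry over. Pictures are saved under pics/ and viewed, at most 10 in all, crops included, and the job is handed in when it is done.

Besides the shell and the picture viewer there is one more tool, called after "Emit:" as name([rows], argument=value, ...), one row to a line, values as JSON. servo_tool: Moves the arm, as the interface text tells. Its arguments: {"type":"object","properties":{"plan":{"type":"array"},"squeeze":{"type":"number"}},"required":["plan"]}

```bash
mkdir -p pics; python3 - <<'E'
from plant import *
import cv2,numpy as np
s=get_state();print(s['clock'],s['tcp_pos'],s['tcp_rot'],s['finger_gap'])
for n in ['top','scene']:
    im=read_camera(n);cv2.imwrite(f'pics/{n}0.png',im[:,:,::-1]);c=get_calibration(n);print(n,c['mtx'],c['T'],[k for k in c])
E
```

```text
0.0 [167.52636129 549.80101956 230.68202292] [-4.62961124e-01 -3.10694771e+00  1.84151997e-03] 85.58788557085553
top [[604.84812357   0.         325.19861186]
 [  0.         604.84812357 241.08917835]
 [  0.           0.           1.        ]] [[ 8.36810122e-03  9.94477707e-01 -1.04613890e-01  4.64921626e+02]
 [-9.99934535e-01  9.13837582e-03  6.88586983e-03 -1.93776679e+00]
 [ 7.80384508e-03  1.04549420e-01  9.94489074e-01  1.10632411e+03]
 [ 0.00000000e+00  0.00000000e+00  0.00000000e+00  1.00000000e+00]] ['mtx', 'T']
scene [[450.638197     0.         327.51512481]
 [  0.         450.638197   238.03191555]
 [  0.           0.           1.        ]] [[-9.06390607e-01 -3.13629884e-01  2.83005941e-01  8.05748232e+02]
 [ 4.22203976e-01 -6.94968953e-01  5.82032608e-01  4.56976560e+02]
 [ 1.41375231e-02  6.47035123e-01  7.62329116e-01  7.01700164e+02]
 [ 0.00000000e+00  0.00000000e+00  0.00000000e+00  1.00000000e+00]] ['mtx', 'T']
```

View pics/top0.png

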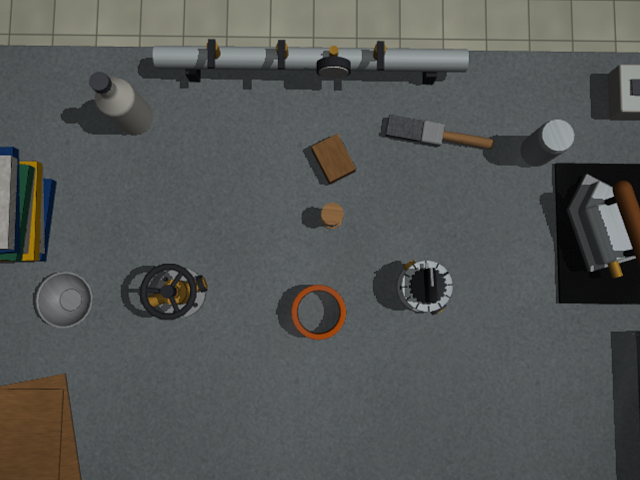

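The top view shows the dosing valve at about (427,287), with the drain wheel at about (168,291), well apart. Next I'll rectify the dial closely at its height.

```bash
cat > h.py <<'E'
from plant import *
import cv2,numpy as np
def ray(c,px):
    K,T=c['mtx'],c['T'];d=np.array([(px[0]-K[0,2])/K[0,0],-(px[1]-K[1,2])/K[1,1],-1])
    return T[:3,3],T[:3,:3]@d
def at_z(c,px,z):
    o,d=ray(c,px);return o+d*(z-o[2])/d[2]
def proj(c,P):
    K,T=c['mtx'],c['T'];p=T[:3,:3].T@(np.asarray(P,float)-T[:3,3])
    return np.array([K[0,2]+K[0,0]*p[0]/-p[2],K[1,2]+K[1,1]*p[1]/p[2]])
E
python3 - <<'E'
from h import *
c=get_calibration('top');print(at_z(c,(427,287),68),at_z(c,(168,291),95))
im=cv2.imread('pics/top0.png')[247:327,387:467]
im=cv2.convertScaleAbs(cv2.resize(im,(560,560),interpolation=cv2.INTER_CUBIC),alpha=1.5);cv2.imwrite('pics/t1.png',im)
E
```

```text
[ 496.59349463 -184.35288342   68.        ] [485.42368999 251.8537054   95.        ]
```

View pics/t1.png

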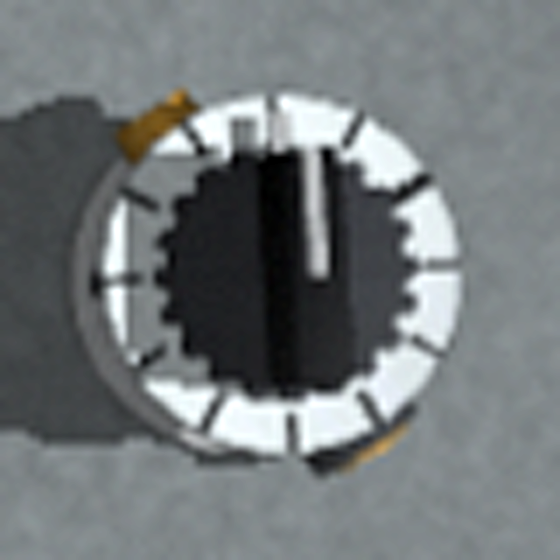

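The dial crop shows the widest mark (the seat) at about (412,190) and the pointer line running (320,275)→(310,150), with the tongue at (280,125). That puts the opening at about 60°.

```bash
python3 - <<'E'
from h import *
from scipy.spatial.transform import Rotation as R
c=get_calibration('top')
f=lambda p,z:at_z(c,(np.array(p)+.5)/7-.5+[387,247],z)[:2]
m=np.array([f(p,68) for p in [(193,135),(272,108),(355,130),(412,190),(437,265),(430,345),(372,410),(293,430),(212,412),(153,355),(115,280),(140,198)]])
A=np.c_[2*m,np.ones(12)];x=np.linalg.lstsq(A,(m**2).sum(1),rcond=None)[0];ctr=x[:2]
print('axis',ctr,'r',np.sqrt(x[2]+ctr@ctr))
d=m-ctr;a=np.degrees(np.arctan2(d[:,1],d[:,0]));print(a)
k=(-30*np.arange(12));r=(a-a[0]-k+180)%360-180;seat=a[0]+r.mean()-90;print('seat',seat)
l0,l1=f((320,275),117),f((310,150),117);v=l1-l0;print('line',l0,l1,np.degrees(np.arctan2(v[1],v[0])),'tongue',f((280,125),79)-ctr)
s=get_state();Rt=R.from_rotvec(s['tcp_rot']);print('shift tool',Rt.inv().apply(np.r_[ctr,200]-s['tcp_pos']),Rt.as_matrix()[:,0])
E
```

```text
axis [ 499.6309748  -183.90680287] r 39.23044638315482
[  32.87285832    2.67858852  -28.12536575  -58.26948219  -87.47308378
 -116.18832324 -147.02642967 -176.22792762  153.57063926  123.49562084
   93.73314813   63.14166012]
seat -56.98484142134179
line [ 497.03658134 -184.41127909] [ 526.22730739 -182.36318036] 4.013446623068898 tongue [34.97524012  1.86252526]
shift tool [-531.54802072 -605.02224195   31.32869145] [-9.56570515e-01  2.91501003e-01  1.21625167e-04]
```

Axis is (499,-184), bar at 4° and seat at -57°, so the opening is about 61°. The sizes agree with those given. Moving above the valve now.

Emit:
servo_tool([
  [[-22,-25,0,0,85],[-22,-25,0,0,85],[-22,-25,0,0,85],[-22,-25,0,0,85],[-22,-25,0,0,85],[-22,-25,0,0,85],[-22,-25,0,0,85],[-22,-25,0,0,85]],
])

```text
clock: 0.77
tcp_pos: [277.8, 305.9, 231.1]
tcp_rot: [-0.462, -3.107, 0.0]
ft_force: [0.3, 0.7, -0.3]
finger_gap: 84.9
grasp_force: 0.0
```

Emit:
servo_tool([
  [[-22,-25,0,0,85],[-22,-25,0,0,85],[-22,-25,0,0,85],[-22,-25,0,0,85],[-22,-25,0,0,85],[-22,-25,0,0,85],[-22,-25,0,0,85],[-22,-25,0,0,85]],
])

```text
clock: 1.43
tcp_pos: [387.9, 63.1, 231.3]
tcp_rot: [0.463, 3.107, -0.0]
ft_force: [0.9, 1.5, 0.4]
finger_gap: 85.2
grasp_force: 0.0
```

Emit:
servo_tool([
  [[-22,-25,0,0,85],[-22,-25,0,0,85],[-22,-25,0,0,85],[-22,-25,0,0,85],[-22,-25,0,-5,85],[0,0,0,-6,85],[0,0,0,-5,85],[0,0,0,-5,85]],
])

```text
clock: 2.1
tcp_pos: [456.5, -87.5, 230.8]
tcp_rot: [0.116, -3.138, -0.001]
ft_force: [0.4, -0.2, -0.6]
finger_gap: 84.8
grasp_force: 0.0
```

```bash
python3 - <<'E'
from h import *
from scipy.spatial.transform import Rotation as R
c=get_calibration('wrist');cv2.imwrite('pics/w1.png',read_camera('wrist')[:,:,::-1])
s=get_state();Rt=R.from_rotvec(s['tcp_rot']);M=Rt.as_matrix();print(s['clock'],s['tcp_pos'],s['q'],'xang',np.degrees(np.arctan2(M[1,0],M[0,0])),'shift tool',Rt.inv().apply(np.r_[499,-184,86]-s['tcp_pos']),c)
E
```

```text
2.15 [456.40727616 -87.19725961 230.89669346] [-3.54767888e-01 -8.16254632e-02  1.67792136e+00 -7.38256578e-05
  1.54621799e+00 -2.00674600e+00] xang -175.34851256880677 shift tool [-34.72776076 -99.98461061 144.83446662] {'mtx': array([[371.64829954,   0.        , 314.21374239],
       [  0.        , 371.64829954, 244.01895442],
       [  0.        ,   0.        ,   1.        ]]), 'T': array([[-7.27429813e-02, -9.54920928e-01, -2.87809798e-01,
         3.83831563e+02],
       [ 9.97350683e-01, -6.95701779e-02, -2.12509906e-02,
        -9.26204510e+01],
       [ 2.70036782e-04, -2.88593159e-01,  9.57451782e-01,
         3.73903199e+02],
       [ 0.00000000e+00,  0.00000000e+00,  0.00000000e+00,
         1.00000000e+00]])}
```

View pics/w1.png

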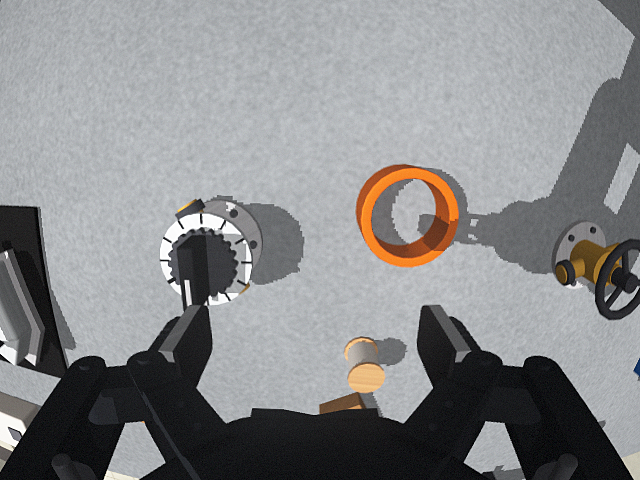

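The wrist view shows the valve dial spanning about x 160–252 and y 212–305, with the pointer line at (187,290). The fingers frame the view. Checking the axis against that before I move over it.

Emit:
servo_tool([
  [[-6,-17,0,0,85],[-6,-17,0,0,85],[-6,-17,10,0,85],[-6,-17,20,0,85],[-6,-16,20,0,85],[-5,-16,20,0,85],[0,0,0,0,60],[0,0,0,0,60]],
])

```text
clock: 2.82
tcp_pos: [498.0, -184.2, 160.2]
tcp_rot: [0.107, -3.137, -0.002]
ft_force: [0.1, 0.6, -0.1]
finger_gap: 63.7
grasp_force: 0.0
```

```bash
python3 - <<'E'
from h import *
from scipy.spatial.transform import Rotation as R
s=get_state();c=get_calibration('wrist');im=read_camera('wrist')[:,:,::-1].copy()
Rt=R.from_rotvec(s['tcp_rot']);M=Rt.as_matrix();print(s['clock'],s['tcp_pos'],s['q'][5],s['finger_gap'],'xang',np.degrees(np.arctan2(M[1,0],M[0,0])),'shift tool',Rt.inv().apply(np.r_[499,-184,86]-s['tcp_pos']))
def pf(P):
    p=c['T'][:3,:3].T@(np.asarray(P,float)-c['T'][:3,3]);p=p*[1,-1,-1];t=np.arctan2(np.hypot(p[0],p[1]),p[2])
    return c['mtx'][:2,2]+c['mtx'][0,0]*t*p[:2]/np.hypot(p[0],p[1])
def poly(P,col): cv2.polylines(im,[np.int32([pf(q) for q in P])],True,col,1)
th=np.linspace(0,2*np.pi,60);X=np.array([499,-184,0])
poly([X+[44*np.cos(t),44*np.sin(t),68] for t in th],(0,0,255))
a=np.radians(4);u=np.array([np.cos(a),np.sin(a),0]);v=np.array([-u[1],u[0],0])
poly([X+[0,0,117]+i*28*u+j*7*v for i,j in [(1,1),(1,-1),(-1,-1),(-1,1)]],(0,255,0))
a=np.radians(-57);poly([X+[0,0,68]+r*np.array([np.cos(a),np.sin(a),0]) for r in (30,44)],(255,0,255))
cv2.imwrite('pics/w2.png',im)
E
```

```text
2.8167 [ 498.026078   -184.24621616  160.19822087] -2.1383993465642637 63.69145864473214 xang -176.09439227878204 shift tool [-1.15492359  0.07736462 74.19599243]
```

View pics/w2.png

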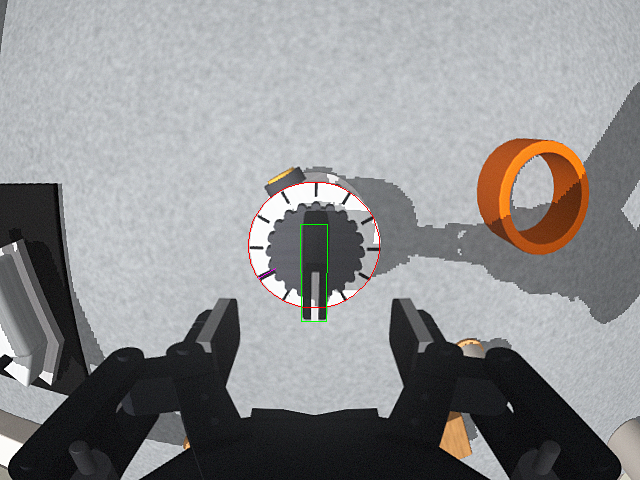

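The overlay fits: dial circle (red), bar (green) and seat mark (violet at 267,272) all coincide with the picture. Descending and gripping.

Emit:
servo_tool([
  [[-1,0,20,0,60],[0,0,20,0,60],[0,0,18,0,60],[0,0,10,0,60],[0,0,6,0,60],[0,0,0,0,60]],
], squeeze=40)

```text
clock: 3.37
tcp_pos: [499.4, -183.7, 87.3]
tcp_rot: [0.111, -3.139, -0.0]
ft_force: [-1.6, 0.1, -0.3]
finger_gap: 60.0
grasp_force: 0.0
```

Emit:
servo_tool([
  [[0,0,0,0,5],[0,0,0,0,5],[0,0,0,0,5],[0,0,0,0,5],[0,0,0,0,5],[0,0,0,0,5],[0,0,0,0,5],[0,0,0,0,5]],
], squeeze=40)

```text
clock: 4.03
tcp_pos: [499.8, -183.8, 88.2]
tcp_rot: [-0.111, 3.139, 0.0]
ft_force: [-2.2, 5.2, 7.3]
finger_gap: 13.3
grasp_force: 39.9
```

Gripped on 13–14 mm as expected. Turning clockwise (positive about the downward tool z).

Emit:
servo_tool([
  [[0,0,0,5,5],[0,0,0,6,5],[0,0,0,6,5],[0,0,0,6,5],[0,0,0,6,5],[0,0,0,6,5],[0,0,0,6,5],[0,0,0,6,5]],
])

```text
clock: 4.7
tcp_pos: [499.3, -185.1, 88.2]
tcp_rot: [1.157, 2.92, -0.003]
ft_force: [-7.5, -8.1, 6.5]
finger_gap: 13.4
grasp_force: 40.0
```

```bash
cat >> h.py <<'E'
from scipy.spatial.transform import Rotation as R
def st():
    s=get_state();M=R.from_rotvec(s['tcp_rot']).as_matrix()
    print(s['clock'],s['tcp_pos'].round(1),'bar ang if held',np.degrees(np.arctan2(M[1,0],M[0,0]))-180,'F',s['ft_force'],'M',s['moment'],s['grasp_force'],s['finger_gap'])
E
python3 -c "from h import *;st()"
```

```text
4.7 [ 499.3 -185.1   88.2] bar ang if held -43.247668295388934 F [-7.49640184 -8.08836566  6.54379414] M [-1.39428464  1.32067631  0.19742855] 39.97940719127655 13.356426930993258
```

Emit:
servo_tool([
  [[0,0,0,4,5],[0,0,0,4,5],[0,0,0,3,5],[0,0,0,2,5],[0,0,0,1,5],[0,0,0,0,5]],
])

```text
clock: 5.2
tcp_pos: [498.9, -185.5, 88.2]
tcp_rot: [1.499, 2.76, -0.004]
ft_force: [-11.5, -11.5, 8.0]
finger_gap: 13.5
grasp_force: 40.2
```

```bash
python3 -c "from h import *;st()"
```

```text
5.2 [ 498.9 -185.5   88.2] bar ang if held -57.02949135578547 F [-11.48899314 -11.54670908   7.9777945 ] M [-1.59397079  1.70485377  0.40106277] 40.15883266925812 13.5008775924169
```

Emit:
servo_tool([
  [[0,0,0,2,5],[0,0,0,1,5],[0,0,0,0,5],[0,0,0,0,5]],
])

```text
clock: 5.53
tcp_pos: [499.0, -185.6, 88.3]
tcp_rot: [1.568, 2.721, -0.005]
ft_force: [-10.5, -11.7, 8.3]
finger_gap: 13.8
grasp_force: 62.8
```

```bash
python3 -c "from h import *;st()"
```

```text
5.5333 [ 499.  -185.6   88.3] bar ang if held -59.89971345949468 F [-10.46773459 -11.69593471   8.31703832] M [-1.73705452  1.63312609  1.67176652] 62.772274715825915 13.78541486981801
```

The moment about z jumped from 0.2 to 1.67 N·m at about -58°, so the ring is on its stop. Backing off to about +3°.

Emit:
servo_tool([
  [[0,0,0,-3,5],[0,0,0,-6,5],[0,0,0,-6,5],[0,0,0,-6,5],[0,0,0,-6,5],[0,0,0,-6,5],[0,0,0,-6,5],[0,0,0,-6,5]],
])

```text
clock: 6.2
tcp_pos: [499.9, -184.4, 88.2]
tcp_rot: [0.401, 3.115, -0.001]
ft_force: [0.3, 1.9, 6.9]
finger_gap: 13.3
grasp_force: 40.0
```

Emit:
servo_tool([
  [[0,0,0,-6,5],[0,0,0,-6,5],[0,0,0,-4,5],[0,0,0,-2,5],[0,0,0,0,5],[0,0,0,0,5]],
])

```text
clock: 6.7
tcp_pos: [499.9, -183.8, 88.2]
tcp_rot: [-0.084, 3.139, 0.0]
ft_force: [-0.4, 5.0, 6.6]
finger_gap: 13.3
grasp_force: 40.3
```

```bash
python3 -c "from h import *;st()"
```

```text
6.7 [ 499.9 -183.8   88.2] bar ang if held -356.92183489711095 F [-0.44247347  4.99603208  6.55361912] M [0.8781205  0.03487061 0.16569297] 40.26539862155914 13.321389090926019
```

Bar at +3°, which is 60° open. Releasing, rising, and checking from the top.

Emit:
servo_tool([
  [[0,0,0,0,60],[0,0,0,0,60],[0,0,0,0,60],[0,0,0,0,60],[0,0,0,0,60],[0,0,0,0,60],[0,0,-10,0,60],[0,0,-20,0,60]],
])

```text
clock: 7.37
tcp_pos: [498.5, -183.6, 116.3]
tcp_rot: [0.083, -3.137, -0.003]
ft_force: [0.2, -0.2, 0.6]
finger_gap: 60.0
grasp_force: 0.0
```

Emit:
servo_tool([
  [[0,0,-30,0,60],[0,0,-30,0,60],[-20,0,-30,0,60],[30,0,-10,0,60],[35,0,0,0,60],[35,0,0,0,60],[35,0,0,0,60],[0,0,0,0,60]],
])

```text
clock: 8.03
tcp_pos: [380.8, -190.0, 218.5]
tcp_rot: [0.082, -3.14, 0.002]
ft_force: [-0.8, -0.2, 0.7]
finger_gap: 60.1
grasp_force: 0.0
```

```bash
python3 - <<'E'
from h import *
st()
w=read_camera('wrist')[:,:,::-1];t=cv2.resize(read_camera('top')[247:327,387:467,::-1],(480,480),interpolation=cv2.INTER_CUBIC)
cv2.imwrite('pics/end.png',cv2.resize(np.hstack([cv2.convertScaleAbs(t,alpha=1.4),w[:, 160:480]]),(800,480)))
E
```

```text
8.0333 [ 380.8 -190.   218.5] bar ang if held -357.00532168050427 F [-0.84193705 -0.2214366   0.73285422] M [-0.00593551 -0.00483699 -0.01448108] 0.0 60.13601142666973
```

View pics/end.png

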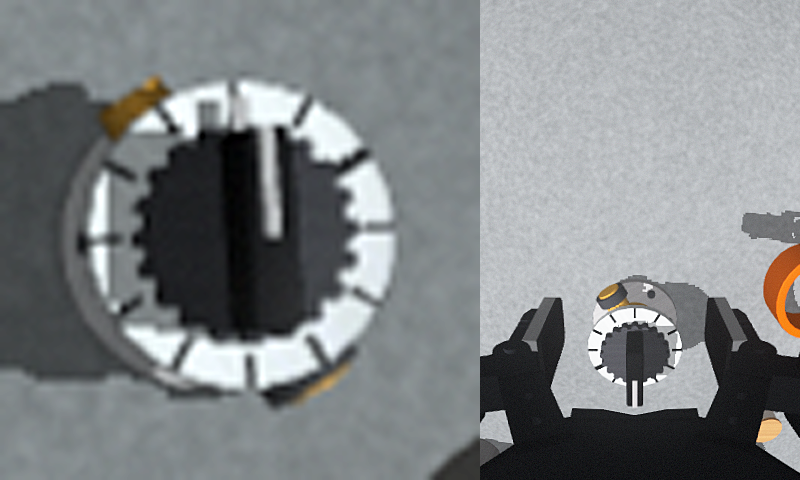

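The tongue at (237,105) stands over the second mark counter-clockwise from the seat mark at (355,160). The gripper is clear and the wheel was never approached.

```bash
python3 -c "
from plant import *
print(hand_in())"
```

```text
the job is handed in; nothing more can be done
None
```

The dosing ring was turned clockwise onto its stop, backed off two clicks (about 60° open, pointer over the second mark) and released; the drain wheel was not touched, and the job is handed in (no verdict was returned).

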